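Set out the blue-capped samples on their sheets

TASK

Set out the four blue-capped sample jars for the demonstration: stand each one upright inside the printed ring on the sheet of its own sticker colour (red, yellow, green, black). They are glass, so set them down gently and never drop them. Leave the two white-capped jars where they stand.

Things in the scene. Friction and masses are not known exactly. Their poses are not given: they have to be found in the camera images.
- jar_red: Blue-capped round sample jar, red sticker in the middle of its cap and red band round the glass. Loose, upright, about 0.12 kg. 80 mm high: straight glass body 42 mm in diameter up to 56 mm, then the blue cap 44 mm in diameter from 56 to 80 mm. Origin: centre of its underside; z up along the jar. Take it from above across cap and upper body (44 mm wide).
- jar_yellow: Blue-capped round sample jar, yellow sticker in the middle of its cap and yellow band round the glass. Loose, upright, about 0.12 kg. 80 mm high: straight glass body 42 mm in diameter up to 56 mm, then the blue cap 44 mm in diameter from 56 to 80 mm. Origin: centre of its underside; z up along the jar. Take it from above across cap and upper body (44 mm wide).
- jar_green: Blue-capped round sample jar, green sticker in the middle of its cap and green band round the glass. Loose, upright, about 0.12 kg. 80 mm high: straight glass body 42 mm in diameter up to 56 mm, then the blue cap 44 mm in diameter from 56 to 80 mm. Origin: centre of its underside; z up along the jar. Take it from above across cap and upper body (44 mm wide).
- jar_black: Blue-capped round sample jar, black sticker in the middle of its cap and black band round the glass. Loose, upright, about 0.12 kg. 80 mm high: straight glass body 42 mm in diameter up to 56 mm, then the blue cap 44 mm in diameter from 56 to 80 mm. Origin: centre of its underside; z up along the jar. Take it from above across cap and upper body (44 mm wide).
- sheet_red: Flat white sample sheet fixed to the bench, 130 x 100 mm and 3 mm thick, with a red stripe along one short edge and a printed red ring, 76 mm outside and 68 mm inside diameter. Origin: centre of the ring, on the sheet's underside (bench level; the face is 3 mm higher); x points to the striped edge 75 mm away (the other short edge is 55 mm away), z up.
- sheet_yellow: Flat white sample sheet fixed to the bench, 130 x 100 mm and 3 mm thick, with a yellow stripe along one short edge and a printed yellow ring, 76 mm outside and 68 mm inside diameter. Origin: centre of the ring, on the sheet's underside (bench level; the face is 3 mm higher); x points to the striped edge 75 mm away (the other short edge is 55 mm away), z up.
- sheet_green: Flat white sample sheet fixed to the bench, 130 x 100 mm and 3 mm thick, with a green stripe along one short edge and a printed green ring, 76 mm outside and 68 mm inside diameter. Origin: centre of the ring, on the sheet's underside (bench level; the face is 3 mm higher); x points to the striped edge 75 mm away (the other short edge is 55 mm away), z up.
- sheet_black: Flat white sample sheet fixed to the bench, 130 x 100 mm and 3 mm thick, with a black stripe along one short edge and a printed black ring, 76 mm outside and 68 mm inside diameter. Origin: centre of the ring, on the sheet's underside (bench level; the face is 3 mm higher); x points to the striped edge 75 mm away (the other short edge is 55 mm away), z up.
- white_jar_red: White-capped jar with a red sticker and red band; same shape and size as the blue-capped jars (80 mm high, 44 mm in diameter at the cap). Not to be moved. Origin: centre of its underside; z up.
- white_jar_yellow: White-capped jar with a yellow sticker and yellow band; same shape and size as the blue-capped jars (80 mm high, 44 mm in diameter at the cap). Not to be moved. Origin: centre of its underside; z up.
Mind the look-alikes: they are no part of the job. Leave any orange look-alike of the sheet_yellow alone.

How it is judged:
By the outcome, as a careful person would: the job done as asked, in the order asked, and still so for the second after the job is handed in, with the robot touching nothing.
It also fails if it takes over 112 s, if anything falls off the work surface, if the arm or the gripper's body presses on something with over 40 N, if the wrist force passes 120 N, or if a joint passes its speed limit or range.

ROBOT

A 6-joint arm with a two-finger parallel gripper is mounted at the origin on the work surface. World frame = base frame: x ahead of the robot, y to its left, z up, the work surface at z = 0. Lengths are in m, angles in degrees, forces in N, time in s.
With the tool pointing down it reaches from about 0.35 to 0.85 m from the base axis. Payload 8.1 kg.
Tool frame: the origin (TCP) lies at the very end of the fingers, on their centre line; the grasp point (between the pads) lies 19 mm behind it; z points along the fingers, y is the line along which they close (so a half turn about z gives the same grasp; the last joint's range is limited). The gripper opens to 85 mm and grips with 20 to 120 N. Pads are 22 mm wide; open, the fingers measure 114 mm over their backs; the gripper's body (76 mm by 85 mm) begins 54 mm behind the grasp point. The pads swing forward as they close: fully open they stand 13 mm farther back than shut.
Start: joints at [70.336, 7.471, 85.268, -0, 87.261, -4.893], TCP at [0.153, 0.58, 0.207] pointing down, gripper open.
Joint ranges: [-169.43, 169.43], [-51.17, 129.36], [1.28, 143.12], [-76.62, 256.62], [0, 156.53], [-152.29, 152.29]. Speed limits (degrees/s): [136.94, 136.94, 159.86, 180, 180, 180].

INTERFACE

Orientations are given as a 3x3 rotation matrix whose columns are the frame's x, y, z axes.
In Python, from bench import bot, vision gives the robot as it stands.
- The arm moves only by the shell command python3 -m inch 'ROWS'. ROWS is JSON, one flat list of numbers, 5 for each row, row after row: the opening, from -1 (shut) to 1 (fully open), then the shift along the tool's x, y, z in mm, then the turn about the tool's z in degrees. A call has 1 to 20 rows; each row shifts and turns the commanded pose from where the row before left it, along the tool's axes as they then stand; what a row does not reach is not made up. A row lasts 1/8 s, in which the tool goes at most 62.5 mm and 10.7 degrees, less where a joint would pass 70% of its speed; a pose out of reach is approached as far as the arm can. A call is refused whole if a number of a shift passes 62.5 or a number of a turn 10.7, either way. A call with a gripper value outside its range is refused whole. The fingers move at their own pace and stop on an object; the grip force is fixed at half the most. Time passes only in rows, so rows that do not move let the fingers close. It gives the time, the measured TCP pose, the force, the opening and the grip force at its end, in the units of the state.
- bot.sense(): the state, without advancing time (a new reading comes with each control period).
- vision.camera(name): name is "side" or "top" or "wrist"; returns a dict with "color" (400x640x3 uint8, blue, green, red), "camera_matrix" (3x3 intrinsics, pixels), "xyz" and "rotation" of the camera in the world; the wrist camera has in their place "T_tool_cam" (4x4, takes a point from camera to tool coordinates, whose origin is the TCP and whose axes are the flange's). Camera axes: x right, y up, looking along -z (the intrinsics and any distortion apply to the point x, -y, -z); pixel columns grow to the right and rows downward; lengths in m; the calibration is good to about 2 mm. A picture is of the moment at which its call begins: read the wrist's pose just before it. There is no depth.
- bot.job_done(): hands the job in; it is judged then, once.
The state is a dict: "time": time; "joints": joint angles; "joint_velocities": joint speeds; "joint_torque": joint torques, N m; "ee_pos": TCP position; "tcp_rot": TCP orientation; "ft_force": force on the tool from outside, world axes, zero at the start; "moment": the same for the moment, N m; "width": finger opening in m; "grip_force": force on a finger pad.
Only numpy, scipy, OpenCV 4.12 (cv2) and the standard library are available. Lean on these libraries where they do the work, as an engineer would, in place of code of your own. Each camera call takes 0.05 s, during which the arm holds its last target. There are 200 camera calls.

## Working session

There is one attempt and no reset: what is moved stays moved. The work goes in short steps, Python scripts to look and compute and a shell command to move; the robot and the scene stay as the last step left them, time stands still between calls to the robot, and variables do not carry over. Pictures are saved under pics/ and viewed, at most 14 in all, crops included, and the job is handed in when it is done.

```bash
ls; mkdir -p pics
python3 - <<'E'
from bench import bot, vision
import cv2,numpy as np
s=bot.sense();print({k:np.round(s[k],3).tolist() for k in('time','ee_pos','tcp_rot','width','ft_force')})
for n in('top','side'):
    c=vision.camera(n);cv2.imwrite(f'pics/{n}0.png',c['color']);print(n,[np.round(c[k],4).tolist() for k in('camera_matrix','xyz','rotation')],c.keys())
E
```

```text
pics
{'time': 0.0, 'ee_pos': [0.153, 0.58, 0.206], 'tcp_rot': [[-0.967, 0.255, -0.001], [0.255, 0.967, -0.002], [0.0, -0.002, -1.0]], 'width': 0.085, 'ft_force': [0.364, -0.822, -0.345]}
top [[[413.9917, 0.0, 320.864], [0.0, 413.9917, 196.2562], [0.0, 0.0, 1.0]], [0.3072, 0.0103, 1.1899], [[-0.0156, 0.9946, -0.1023], [-0.9998, -0.0147, 0.0097], [0.0082, 0.1024, 0.9947]]] dict_keys(['color', 'camera_matrix', 'xyz', 'rotation'])
side [[[446.7868, 0.0, 315.1637], [0.0, 446.7868, 199.0666], [0.0, 0.0, 1.0]], [0.0514, -0.9827, 1.0211], [[0.9343, 0.2414, -0.2623], [-0.3564, 0.642, -0.6789], [0.0045, 0.7277, 0.6858]]] dict_keys(['color', 'camera_matrix', 'xyz', 'rotation'])
```

View pics/top0.png

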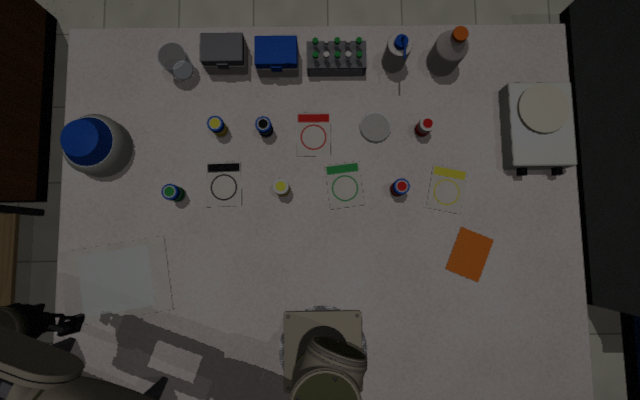

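View pics/side0.png

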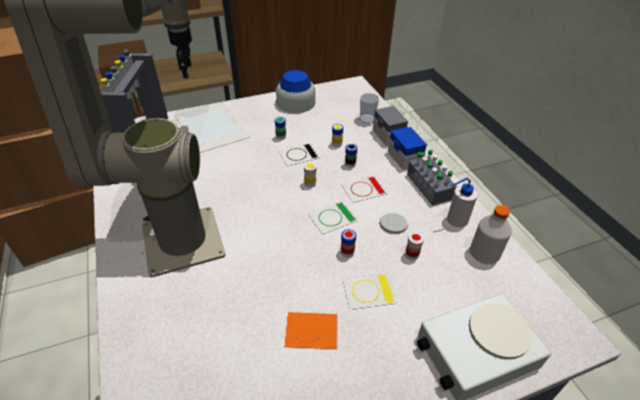

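Top view. Jars, by sticker pixel:
- Blue-capped: yellow (215,124), black (264,122), green (170,191), red (402,186).
- White-capped, to be left alone: yellow (281,187), red (427,122).

Rings: red (313,137), black (224,187), green (345,188), yellow (446,191). The plain orange sheet at (470,254) has no ring or stripe, so it is the look-alike. I'll confirm this in one enlarged crop and measure.

```bash
cat > h.py <<'E'
from bench import bot, vision
import cv2,numpy as np
def ray(c,uv,z,R=None,p=None):
    R=np.array(c['rotation']) if R is None else R; p=np.array(c['xyz']) if p is None else p
    d=np.linalg.inv(c['camera_matrix'])@[uv[0],uv[1],1]; d=R@[d[0],-d[1],-d[2]]
    return p+d*(z-p[2])/d[2]
def mask(im,col):
    h,s,v=[a.astype(int) for a in cv2.split(cv2.cvtColor(im,cv2.COLOR_BGR2HSV))]
    if col=='black': return v<60
    hue={'red':0,'yellow':29,'green':65}[col]
    dh=np.minimum(abs(h-hue),180-abs(h-hue)); return (dh<13)&(s>110)&(v>50)
def blob(im,col,uv,r):
    u,v=uv; m=mask(im,col); w=np.zeros_like(m); w[v-r:v+r+1,u-r:u+r+1]=1
    return (m&w)
E
python3 - <<'E'
from h import *
c=vision.camera('top');im=c['color']
print('jars')
for n,col,uv in [('red','red',(402,186)),('yellow','yellow',(215,124)),('green','green',(170,191)),('black','black',(264,123)),('wred','red',(427,121)),('wyellow','yellow',(280,187))]:
    m=blob(im,col,uv,4);y,x=np.nonzero(m);print(n,len(x),x.mean().round(1),y.mean().round(1),ray(c,(x.mean(),y.mean()),.08).round(4))
print('rings')
for n,uv in dict(red=(313,137),yellow=(446,191),green=(345,188),black=(224,187)).items():
    m=blob(im,n,uv,17)
    # drop stripe: keep component nearest centre
    k,l=cv2.connectedComponents(m.astype(np.uint8));best=None
    y,x=np.nonzero(m);P=np.array([ray(c,(a,b),.003) for a,b in zip(x,y)])
    c0=ray(c,uv,.003)
    for _ in range(20):
        d=np.linalg.norm(P[:,:2]-c0[:2],axis=1);k=abs(d-.036)<.009
        A=np.c_[2*P[k,:2],np.ones(k.sum())];s=np.linalg.lstsq(A,(P[k,:2]**2).sum(1),rcond=None)[0];c0=s
    print(n,k.sum(),s[:2].round(4),'r',np.sqrt(s[2]+s[:2]@s[:2]).round(4))
cr=im[100:225,150:480];cv2.imwrite('pics/crop.png',cv2.convertScaleAbs(cv2.resize(cr,None,fx=2.4,fy=2.4,interpolation=cv2.INTER_CUBIC),alpha=1.4))
E
```

```text
jars
red 67 401.7 185.8 [ 0.4466 -0.2198  0.08  ]
yellow 58 214.4 123.2 [0.6269 0.2879 0.08  ]
green 58 169.0 191.0 [0.4416 0.4077 0.08  ]
black 61 263.1 123.2 [0.6251 0.1548 0.08  ]
wred 56 427.2 122.2 [ 0.6218 -0.2964  0.08  ]
wyellow 64 280.1 186.2 [0.4502 0.1091 0.08  ]
rings
red 71 [0.6046 0.0188] r 0.0358
yellow 74 [ 0.4372 -0.3633] r 0.0358
green 7 [ 0.4535 -0.0701] r 0.0363
black 85 [0.4608 0.2792] r 0.0359
```

View pics/crop.png

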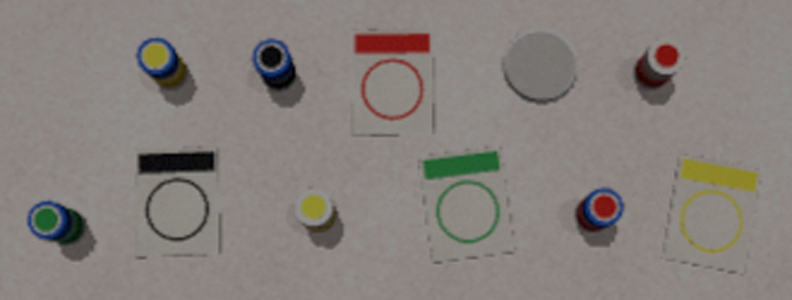

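The crop confirms all four blue-capped jars, the two white-capped ones and the four ringed sheets. The fitted ring radii match the nominal 36 mm. Green gave too few pixels, so I'll refit it, then start with red by way of a point outside the minimum reach.

```bash
cat >> h.py <<'E'
def go(x,y,z):
    s=bot.sense();p=np.array(s['ee_pos']);R=np.array(s['tcp_rot'])
    d=R.T@(np.array([x,y,z])-p)*1000
    print('t',round(s['time'],2),'at',p.round(4),'w',round(s['width'],4),'delta mm tool',d.round(1),'F',np.round(s['ft_force'],1))
    return s
E
python3 - <<'E'
from h import *
c=vision.camera('top');im=c['color']
hs=cv2.cvtColor(im,cv2.COLOR_BGR2HSV)
m=np.zeros(im.shape[:2],bool);m[178:206,330:360]=1
m&=(hs[...,1]>50)&(abs(hs[...,0].astype(int)-65)<25)
y,x=np.nonzero(m);P=np.array([ray(c,q,.003)[:2] for q in zip(x,y)]);s=np.array([.4535,-.07])
for _ in range(10):
    k=abs(np.linalg.norm(P-s[:2],axis=1)-.036)<.009;s=np.linalg.lstsq(np.c_[2*P[k],np.ones(k.sum())],(P[k]**2).sum(1),rcond=None)[0]
print('green',k.sum(),s[:2],np.sqrt(s[2]+s[:2]@s[:2]))
go(.45,.40,.207);go(.4466,-.2198,.207)
R=np.array(bot.sense()['tcp_rot']);print('leg2',R.T@[-.0034,-.6198,0]*1000)
E
```

```text
green 74 [ 0.4532294  -0.06993786] 0.03594884901964589
t 0.2 at [0.1528 0.5798 0.2064] w 0.0854 delta mm tool [-333.2  -98.1   -0.5] F [-0.4  0.5 -0.2]
t 0.2 at [0.1528 0.5798 0.2064] w 0.0854 delta mm tool [-4.879e+02 -6.983e+02  2.000e-01] F [-0.4  0.5 -0.2]
leg2 [-154.72669506 -600.18562428    0.68282271]
```

```bash
python3 -m inch '[1,-41.6,-12.3,0,0, 1,-41.6,-12.3,0,0, 1,-41.6,-12.3,0,0, 1,-41.6,-12.3,0,0, 1,-41.6,-12.3,0,0, 1,-41.6,-12.3,0,0, 1,-41.6,-12.3,0,0, 1,-41.6,-12.3,0,0, 1,-12.9,-50,0,0, 1,-12.9,-50,0,0, 1,-12.9,-50,0,0, 1,-12.9,-50,0,0, 1,-12.9,-50,0,0, 1,-12.9,-50,0,0, 1,-12.9,-50,0,0, 1,-12.9,-50,0,0, 1,-12.9,-50,0,0, 1,-12.9,-50,0,0, 1,-12.9,-50,0,0, 1,-12.9,-50,0,0]'
python3 -m inch '[1,0,0,0,0,1,0,0,0,0]'
python3 - <<'E'
from h import *
s=go(.4466,-.2198,.045)
c=vision.camera('wrist');cv2.imwrite('pics/w1.png',c['color'])
print(np.round(c['T_tool_cam'],4).tolist(),np.round(c['camera_matrix'],1).tolist(),np.round(s['tcp_rot'],3).tolist())
T=np.array(c['T_tool_cam']);R=np.array(s['tcp_rot']);p=np.array(s['ee_pos'])
m=mask(c['color'],'red');k,l,st,ce=cv2.connectedComponentsWithStats(m.astype(np.uint8))
for i in range(1,k):
    if st[i,4]>150: print(st[i],ce[i].round(1),ray(c,ce[i],.08,R@T[:3,:3],p+R@T[:3,3]).round(4))
E
```

```text
time: 2.7
ee_pos: [0.4461, -0.2211, 0.2071]
tcp_rot: [[-0.967, 0.255, 0.0], [0.255, 0.967, -0.0], [-0.0, 0.0, -1.0]]
ft_force: [0.7, 0.7, -0.1]
width: 0.0855
grip_force: 0.0
time: 2.95
ee_pos: [0.4461, -0.2192, 0.2068]
tcp_rot: [[-0.967, 0.256, -0.001], [0.256, 0.967, 0.001], [0.001, 0.001, -1.0]]
ft_force: [-0.4, 0.0, -0.7]
width: 0.0855
grip_force: 0.0
t 2.95 at [ 0.4461 -0.2192  0.2068] w 0.0855 delta mm tool [ -0.7  -0.6 161.8] F [-0.4  0.  -0.7]
[[-0.001, 0.9519, 0.3063, 0.0773], [1.0, 0.0008, 0.0008, -0.0005], [0.0005, 0.3063, -0.9519, -0.1677], [0.0, 0.0, 0.0, 1.0]] [[280.2, 0.0, 324.7], [0.0, 280.2, 201.2], [0.0, 0.0, 1.0]] [[-0.967, 0.256, -0.001], [0.256, 0.967, 0.001], [0.001, 0.001, -1.0]]
[313 177  25  24 458] [325.  188.4] [ 0.4487 -0.2202  0.08  ]
[486 211  53  48 329] [511.5 233.6] [ 0.5555 -0.0273  0.08  ]
[483 256  63  26 829] [514.5 268.7] [ 0.6031 -0.0265  0.08  ]
[292 321  20  17 268] [301.5 329.1] [ 0.623  -0.2979  0.08  ]
```

View pics/w1.png

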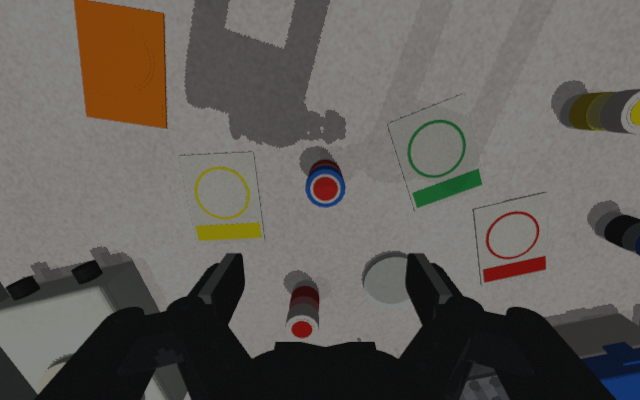

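The wrist view shows the blue-capped, red-stickered jar at (325,188). It measures (0.449,-0.220), which is within 2 mm of the top view. Descending and gripping.

```bash
python3 -m inch '[1,-1.5,0,35,0, 1,0,0,40,0, 1,0,0,40,0, 1,0,0,30,0, 1,0,0,15,0, 1,0,0,2,0, 1,0,0,0,0, -1,0,0,0,0, -1,0,0,0,0, -1,0,0,0,0, -1,0,0,0,0, -1,0,0,0,0, -1,0,0,0,0, -1,0,0,0,0, -1,0,0,0,0]'
```

```text
time: 4.88
ee_pos: [0.4487, -0.2203, 0.0464]
tcp_rot: [[-0.967, 0.255, 0.002], [0.255, 0.967, -0.001], [-0.002, -0.0, -1.0]]
ft_force: [-0.9, 0.5, 6.2]
width: 0.0414
grip_force: 60.0
```

```bash
python3 -m inch '[-1,0,0,-8,0, -1,0,0,-20,0, -1,0,0,-40,0, -1,0,0,-40,0, -1,0,0,-20,0, -1,0,0,0,0]'
python3 -c "
from h import *
s=go(.6046,.0188,.170)"
```

```text
time: 5.62
ee_pos: [0.4489, -0.2206, 0.1753]
tcp_rot: [[-0.967, 0.255, 0.003], [0.255, 0.967, -0.002], [-0.004, -0.001, -1.0]]
ft_force: [-0.7, -0.2, -1.7]
width: 0.0412
grip_force: 61.0
t 5.62 at [ 0.4489 -0.2206  0.1753] w 0.0412 delta mm tool [-89.5 271.2   5.3] F [-0.7 -0.2 -1.7]
```

```bash
python3 -m inch '[-1,-5,15,0,0, -1,-10,30,0,0, -1,-10,30,0,0, -1,-10,30,0,0, -1,-10,30,0,0, -1,-10,30,0,0, -1,-10,30,0,0, -1,-10,30,0,0, -1,-10,30,0,0, -1,-5,15,0,0, -1,0,0,0,0, -1,0,0,0,0]'
python3 - <<'E'
from h import *
s=go(.6046,.0188,.050)
c=vision.camera('wrist');cv2.imwrite('pics/w2.png',c['color'])
E
```

```text
time: 7.12
ee_pos: [0.603, 0.0177, 0.1725]
tcp_rot: [[-0.967, 0.255, -0.001], [0.255, 0.967, -0.0], [0.001, -0.001, -1.0]]
ft_force: [0.1, -0.8, -1.5]
width: 0.0411
grip_force: 61.0
t 7.12 at [0.603  0.0177 0.1725] w 0.0411 delta mm tool [ -1.3   1.6 122.5] F [ 0.1 -0.8 -1.5]
```

View pics/w2.png

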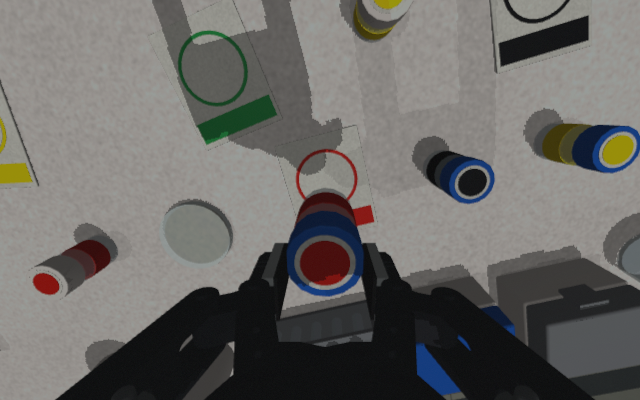

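The jar is held upright. The ring at (326,178) lies under the jar's foot, as expected. Lowering, ending with a slow approach.

```bash
python3 -m inch '[-1,-1.3,1.3,25,0, -1,0,0,40,0, -1,0,0,30,0, -1,0,0,12,0, -1,0,0,6,0, -1,0,0,3,0, -1,0,0,1.5,0, -1,0,0,1.5,0, -1,0,0,0,0, -1,0,0,0,0]'; python3 -c "
from h import *
for i in range(1): go(.6046,.0188,.049)"
```

```text
time: 8.43
ee_pos: [0.6054, 0.0193, 0.0543]
tcp_rot: [[-0.967, 0.255, 0.0], [0.255, 0.967, -0.0], [-0.0, 0.0, -1.0]]
ft_force: [0.6, -0.6, -1.2]
width: 0.0411
grip_force: 61.0
t 8.43 at [0.6054 0.0193 0.0543] w 0.0411 delta mm tool [ 0.7 -0.7  5.3] F [ 0.6 -0.6 -1.2]
```

```bash
for i in 1 2 3; do python3 -m inch '[-1,0,0,1,0,-1,0,0,0.5,0,-1,0,0,0,0]' | egrep 'ee_pos|force'; done
```

```text
ee_pos: [0.6052, 0.0192, 0.0525]
ft_force: [-0.1, -0.8, -2.1]
grip_force: 61.0
ee_pos: [0.6052, 0.0192, 0.051]
ft_force: [-0.3, -0.7, -0.4]
grip_force: 61.0
ee_pos: [0.6053, 0.0192, 0.0496]
ft_force: [0.4, 0.0, -2.4]
grip_force: 61.0
```

```bash
for i in 1 2 ; do python3 -m inch '[-1,0,0,0.5,0,-1,0,0,0.3,0,-1,0,0,0,0]' | egrep 'ee_pos|force'; done
```

```text
ee_pos: [0.6057, 0.0192, 0.0494]
ft_force: [-1.0, 0.3, 4.9]
grip_force: 61.6
ee_pos: [0.6062, 0.0191, 0.0495]
ft_force: [-2.7, -0.9, 9.5]
grip_force: 62.2
```

Contact at z≈0.0495, as expected for the 3 mm sheet. Releasing and rising.

```bash
python3 -m inch '[-1,0,0,-0.6,0, 0.2,0,0,0,0, 0.5,0,0,0,0, 1,0,0,0,0, 1,0,0,0,0, 1,0,0,0,0, 1,0,0,0,0, 1,0,0,-8,0, 1,0,0,-30,0, 1,0,0,-50,0, 1,0,0,-50,0, 1,0,0,-20,0, 1,0,0,0,0]'
python3 - <<'E'
from h import *
s=go(.6269,.2879,.207)
c=vision.camera('top');m=blob(c['color'],'red',(312,125),18);cv2.imwrite('pics/t2.png',cv2.resize(c['color'][90:220,140:480],None,fx=2.3,fy=2.3))
E
```

```text
time: 11.92
ee_pos: [0.6065, 0.0191, 0.2087]
tcp_rot: [[-0.967, 0.255, 0.004], [0.255, 0.967, -0.0], [-0.004, 0.001, -1.0]]
ft_force: [0.3, -0.7, 0.0]
width: 0.0855
grip_force: 0.0
t 11.93 at [0.6065 0.0191 0.2087] w 0.0855 delta mm tool [ 48.8 265.1   1.7] F [ 0.3 -0.7  0. ]
```

View pics/t2.png

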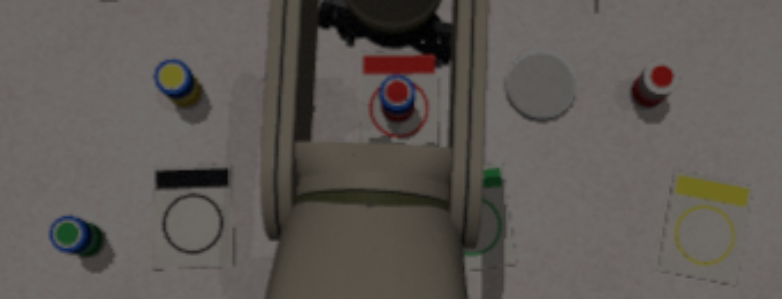

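The red jar stands upright inside its ring (cap at (397,95) in the crop). Next is yellow.

```bash
python3 -m inch '[1,8,44,0,0, 1,8,44,0,0, 1,8,44,0,0, 1,8,44,0,0, 1,8,44,0,0, 1,8.8,45,0,0, 1,0,0,0,0, 1,0,0,0,0]' | egrep 'ee_pos|time'
cat >> h.py <<'E'
def sticker(col,x,y):
    s=go(x,y,.0465);c=vision.camera('wrist')
    T=np.array(c['T_tool_cam']);R=np.array(s['tcp_rot']);p=np.array(s['ee_pos']);R2=R@T[:3,:3];p2=p+R@T[:3,3]
    m=mask(c['color'],col);k,l,st,ce=cv2.connectedComponentsWithStats(m.astype(np.uint8))
    for i in range(1,k):
        q=ray(c,ce[i],.08,R2,p2)
        if 150<st[i,4]<900 and np.hypot(*(q[:2]-[x,y]))<.03: print(st[i],q.round(4)); go((x+q[0])/2,(y+q[1])/2,.0465)
E
python3 -c "
from h import *
sticker('yellow',.6269,.2879)"
```

```text
time: 12.98
ee_pos: [0.6246, 0.2873, 0.2037]
t 12.97 at [0.6246 0.2873 0.2037] w 0.0853 delta mm tool [ -2.6   1.6 157.2] F [0.1 0.3 0.2]
[315 180  25  23 465] [0.6292 0.2872 0.08  ]
t 13.03 at [0.625  0.2868 0.2045] w 0.0855 delta mm tool [ -3.2   1.9 158. ] F [ 0.2 -0.4  0.2]
```

```bash
python3 -m inch '[1,-3,1.5,35,0, 1,0,0,40,0, 1,0,0,40,0, 1,0,0,28,0, 1,0,0,13,0, 1,0,0,2,0, 1,0,0,0,0, -1,0,0,0,0, -1,0,0,0,0, -1,0,0,0,0, -1,0,0,0,0, -1,0,0,0,0, -1,0,0,0,0, -1,0,0,0,0, -1,0,0,0,0]'
python3 -m inch '[-1,0,0,-8,0, -1,0,0,-20,0, -1,0,0,-40,0, -1,0,0,-40,0, -1,0,0,-30,0, -1,0,0,-10,0, -1,0,0,0,0]'
python3 -c "
from h import *
s=go(.4372,-.3633,.193)"
```

```text
time: 14.9
ee_pos: [0.6298, 0.2888, 0.0501]
tcp_rot: [[-0.967, 0.255, 0.002], [0.255, 0.967, 0.001], [-0.002, 0.001, -1.0]]
ft_force: [-1.0, -1.1, 6.7]
width: 0.0405
grip_force: 59.7
time: 15.78
ee_pos: [0.6293, 0.2887, 0.1975]
tcp_rot: [[-0.967, 0.255, 0.001], [0.255, 0.967, 0.001], [-0.001, 0.001, -1.0]]
ft_force: [-0.5, -0.4, -1.8]
width: 0.04
grip_force: 60.6
t 15.78 at [0.6293 0.2887 0.1975] w 0.04 delta mm tool [  19.5 -679.5    3.9] F [-0.5 -0.4 -1.8]
```

```bash
python3 -m inch '[-1,1,-15,0,0, -1,1,-35,0,0, -1,1,-40,0,0, -1,1,-40,0,0, -1,1,-40,0,0, -1,1,-40,0,0, -1,1,-40,0,0, -1,1,-40,0,0, -1,1,-40,0,0, -1,1,-40,0,0, -1,1,-40,0,0, -1,1,-40,0,0, -1,1,-40,0,0, -1,1,-40,0,0, -1,1,-40,0,0, -1,1,-40,0,0, -1,1,-40,0,0, -1,1,-30,0,0, -1,1.5,0,0,0, -1,0,0,0,0]'
python3 -c "
from h import *
s=go(.4372,-.3633,.053)"
```

```text
time: 18.27
ee_pos: [0.4357, -0.3632, 0.1952]
tcp_rot: [[-0.967, 0.256, -0.002], [0.256, 0.967, 0.002], [0.002, 0.001, -1.0]]
ft_force: [0.7, 0.2, -1.1]
width: 0.0402
grip_force: 60.7
t 18.27 at [ 0.4357 -0.3632  0.1952] w 0.0402 delta mm tool [ -1.8   0.  142.2] F [ 0.7  0.2 -1.1]
```

```bash
python3 -m inch '[-1,-1.5,0,25,0, -1,0,0,40,0, -1,0,0,40,0, -1,0,0,18,0, -1,0,0,6,0, -1,0,0,3,0, -1,0,0,1.5,0, -1,0,0,1,0, -1,0,0,0,0, -1,0,0,0,0]'|egrep 'ee_pos|force'
python3 -m inch '[-1,0,0,1,0,-1,0,0,1,0,-1,0,0,0,0]'|egrep 'ee_pos|force'
python3 -m inch '[-1,0,0,0.8,0,-1,0,0,0.5,0,-1,0,0,0,0]'|egrep 'ee_pos|force'
```

```text
ee_pos: [0.4383, -0.3645, 0.0624]
ft_force: [0.2, 0.4, -1.8]
grip_force: 60.8
ee_pos: [0.4381, -0.3642, 0.0599]
ft_force: [0.5, 0.2, -0.6]
grip_force: 60.8
ee_pos: [0.4381, -0.3643, 0.0587]
ft_force: [-0.3, 0.1, -1.2]
grip_force: 60.8
```

```bash
python3 -m inch '[-1,0,0,1,0,-1,0,0,1,0,-1,0,0,1,0,-1,0,0,0,0]'|egrep 'ee_pos|force'
for i in 1 2 3; do python3 -m inch '[-1,0,0,0.6,0,-1,0,0,0.5,0,-1,0,0,0,0]'|egrep 'ee_pos|ft_force'; done
```

```text
ee_pos: [0.4381, -0.3642, 0.0556]
ft_force: [0.2, -0.5, -1.6]
grip_force: 60.8
ee_pos: [0.4381, -0.3643, 0.0546]
ft_force: [0.1, 0.5, -0.2]
ee_pos: [0.4381, -0.3643, 0.0535]
ft_force: [0.5, -0.1, -1.0]
ee_pos: [0.4385, -0.3646, 0.0531]
ft_force: [-0.4, 0.7, 5.6]
```

Contact at grasp height + 3 mm, as predicted. Release, rise, then on to green.

```bash
python3 -m inch '[-1,0,0,-0.4,0, 0.2,0,0,0,0, 0.5,0,0,0,0, 1,0,0,0,0, 1,0,0,0,0, 1,0,0,0,0, 1,0,0,0,0, 1,0,0,-8,0, 1,0,0,-30,0, 1,0,0,-50,0, 1,0,0,-50,0, 1,0,0,-15,0, 1,0,0,0,0]'|egrep 'ee_pos|width'
python3 - <<'E'
from h import *
s=go(.4416,.4077,.207)
E
```

```text
ee_pos: [0.4388, -0.365, 0.2076]
width: 0.0853
t 23.52 at [ 0.4388 -0.365   0.2076] w 0.0853 delta mm tool [194.3 747.8  -1.1] F [ 0.4  0.4 -1.1]
```

```bash
python3 -m inch '[1,11.4,44,0,0, 1,11.4,44,0,0, 1,11.4,44,0,0, 1,11.4,44,0,0, 1,11.4,44,0,0, 1,11.4,44,0,0, 1,11.4,44,0,0, 1,11.4,44,0,0, 1,11.4,44,0,0, 1,11.4,44,0,0, 1,11.4,44,0,0, 1,11.4,44,0,0, 1,11.4,44,0,0, 1,11.4,44,0,0, 1,11.4,44,0,0, 1,11.4,44,0,0, 1,11.4,44,0,0, 1,0,0,0,0, 1,0,0,0,0]' | egrep 'ee_pos|time'
python3 -c "
from h import *
sticker('green',.4416,.4077)
c=vision.camera('top');cv2.imwrite('pics/t3.png',cv2.resize(c['color'][90:220,140:480],None,fx=2.3,fy=2.3))"
```

```text
time: 25.9
ee_pos: [0.4406, 0.4075, 0.2036]
t 25.9 at [0.4406 0.4075 0.2036] w 0.0856 delta mm tool [ -1.3   1.  157.1] F [-0.3  0.3 -0.5]
[314 177  25  24 450] [0.4424 0.4074 0.08  ]
t 25.95 at [0.4409 0.4072 0.2042] w 0.0854 delta mm tool [ -1.2   1.  157.7] F [-0.3  0.  -1.3]
```

View pics/t3.png

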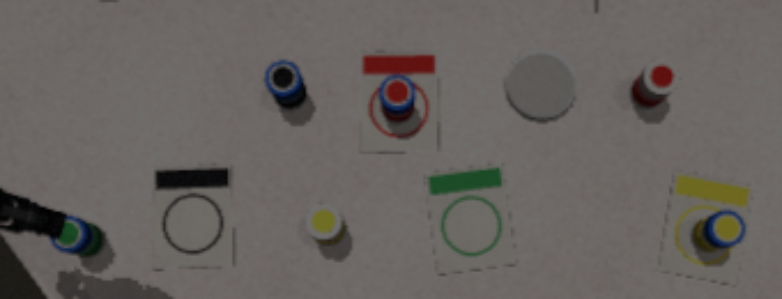

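The yellow jar stands in its ring (cap at (725,229) in the crop), with the usual parallax lean. Grasping green.

```bash
python3 -m inch '[1,-1.2,1,35,0, 1,0,0,40,0, 1,0,0,40,0, 1,0,0,28,0, 1,0,0,12,0, 1,0,0,2,0, 1,0,0,0,0, -1,0,0,0,0, -1,0,0,0,0, -1,0,0,0,0, -1,0,0,0,0, -1,0,0,0,0, -1,0,0,0,0, -1,0,0,0,0, -1,0,0,0,0]'|egrep 'ee_pos|width|ft_'
python3 -m inch '[-1,0,0,-8,0, -1,0,0,-20,0, -1,0,0,-40,0, -1,0,0,-40,0, -1,0,0,-30,0, -1,0,0,-10,0, -1,0,0,0,0]'|egrep 'ee_pos|width|ft_'
python3 -c "
from h import *
s=go(.4532,-.0699,.19)"
```

```text
ee_pos: [0.4436, 0.4093, 0.0503]
ft_force: [-0.2, -1.6, 6.8]
width: 0.0403
ee_pos: [0.4431, 0.4092, 0.1976]
ft_force: [-0.4, -0.6, -1.9]
width: 0.0404
t 28.75 at [0.4431 0.4092 0.1976] w 0.0404 delta mm tool [-131.9 -460.8    7.2] F [-0.4 -0.6 -1.9]
```

```bash
python3 -m inch '[-1,-4.3,-15,0,0, -1,-8.6,-30,0,0, -1,-11.2,-39,0,0, -1,-11.2,-39,0,0, -1,-11.2,-39,0,0, -1,-11.2,-39,0,0, -1,-11.2,-39,0,0, -1,-11.2,-39,0,0, -1,-11.2,-39,0,0, -1,-11.2,-39,0,0, -1,-11.2,-39,0,0, -1,-11.2,-39,0,0, -1,-7,-26,0,0, -1,0,0,0,0, -1,0,0,0,0]'|egrep 'ee_pos|width|ft_'
python3 -c "
from h import *
s=go(.4532,-.0699,.0533)"
```

```text
ee_pos: [0.4519, -0.0702, 0.1958]
ft_force: [0.5, 0.2, -1.8]
width: 0.04
t 30.62 at [ 0.4519 -0.0702  0.1958] w 0.04 delta mm tool [ -1.4   0.5 142.5] F [ 0.5  0.2 -1.8]
```

```bash
python3 -m inch '[-1,-1.4,0.5,25,0, -1,0,0,40,0, -1,0,0,40,0, -1,0,0,20,0, -1,0,0,8,0, -1,0,0,3,0, -1,0,0,1,0, -1,0,0,1,0, -1,0,0,0,0, -1,0,0,0,0]'|egrep 'ee_pos|ft_force'
python3 -m inch '[-1,0,0,1,0,-1,0,0,0.7,0,-1,0,0,0,0]'|egrep 'ee_pos|ft_force'
```

```text
ee_pos: [0.4546, -0.0704, 0.0592]
ft_force: [-0.8, 1.1, -1.3]
ee_pos: [0.4543, -0.0702, 0.0571]
ft_force: [-0.1, -0.0, -1.0]
```

```bash
python3 -m inch '[-1,0,0,1,0,-1,0,0,1,0,-1,0,0,0.5,0,-1,0,0,0,0]'|egrep 'ee_pos|ft_force'
for i in 1 2; do python3 -m inch '[-1,0,0,0.6,0,-1,0,0,0.4,0,-1,0,0,0,0]'|egrep 'ee_pos|ft_force'; done
```

```text
ee_pos: [0.4543, -0.0703, 0.0546]
ft_force: [-0.2, -0.2, -1.2]
ee_pos: [0.4543, -0.0703, 0.0537]
ft_force: [0.3, -0.8, -2.1]
ee_pos: [0.4549, -0.0704, 0.0533]
ft_force: [-1.0, -0.2, 4.9]
```

Contact again at grasp + 3 mm. Release, then on to black.

```bash
python3 -m inch '[-1,0,0,-0.4,0, 0.2,0,0,0,0, 0.5,0,0,0,0, 1,0,0,0,0, 1,0,0,0,0, 1,0,0,0,0, 1,0,0,0,0, 1,0,0,-8,0, 1,0,0,-30,0, 1,0,0,-50,0, 1,0,0,-50,0, 1,0,0,-15,0, 1,0,0,0,0]'|egrep 'ee_pos|width'
python3 - <<'E'
from h import *
s=go(.6251,.1548,.207)
E
```

```text
ee_pos: [0.4552, -0.0705, 0.2075]
width: 0.0855
t 35.12 at [ 0.4552 -0.0705  0.2075] w 0.0855 delta mm tool [-106.8  261.2    0.8] F [-0.4 -0.1 -0.9]
```

```bash
python3 -m inch '[1,-15.3,37.4,0,0, 1,-15.3,37.4,0,0, 1,-15.3,37.4,0,0, 1,-15.3,37.4,0,0, 1,-15.3,37.4,0,0, 1,-15.3,37.4,0,0, 1,-15.3,37.4,0,0, 1,0,0,0,0, 1,0,0,0,0]' | egrep 'ee_pos|time'
python3 -c "
from h import *
sticker('black',.6251,.1548)"
```

```text
time: 36.25
ee_pos: [0.6235, 0.1552, 0.2037]
t 36.25 at [0.6235 0.1552 0.2037] w 0.0853 delta mm tool [ -2.2   0.3 157.2] F [ 0.8  0.6 -0.3]
[309 160  34  19 276] [0.602  0.1608 0.08  ]
t 36.3 at [0.6237 0.1549 0.2045] w 0.0851 delta mm tool [ 10.2   0.5 158. ] F [ 0.4 -0.4 -0.7]
[315 178  24  23 444] [0.6259 0.1554 0.08  ]
t 36.3 at [0.6237 0.1549 0.2045] w 0.0851 delta mm tool [ -2.1   0.9 158. ] F [ 0.4 -0.4 -0.7]
```

The 24x23 blob is the sticker, and it agrees with the top view to 1 mm. The other blob is the band.

```bash
python3 -m inch '[1,-2,0.8,35,0, 1,0,0,40,0, 1,0,0,40,0, 1,0,0,28,0, 1,0,0,12,0, 1,0,0,2,0, 1,0,0,0,0, -1,0,0,0,0, -1,0,0,0,0, -1,0,0,0,0, -1,0,0,0,0, -1,0,0,0,0, -1,0,0,0,0, -1,0,0,0,0, -1,0,0,0,0]'|egrep 'ee_pos|width|ft_'
python3 -m inch '[-1,0,0,-8,0, -1,0,0,-20,0, -1,0,0,-40,0, -1,0,0,-40,0, -1,0,0,-30,0, -1,0,0,-10,0, -1,0,0,0,0]'|egrep 'ee_pos|width|ft_'
python3 -c "
from h import *
s=go(.4608,.2792,.19)"
```

```text
ee_pos: [0.6277, 0.156, 0.0505]
ft_force: [-0.4, 0.0, 6.1]
width: 0.0403
ee_pos: [0.6272, 0.1559, 0.1979]
ft_force: [-0.8, 0.2, -1.7]
width: 0.0403
t 39.05 at [0.6272 0.1559 0.1979] w 0.0403 delta mm tool [192.3  76.8   7.7] F [-0.8  0.2 -1.7]
```

```bash
python3 -m inch '[-1,13,5,0,0, -1,27,11,0,0, -1,35,14,0,0, -1,35,14,0,0, -1,35,14,0,0, -1,30,12,0,0, -1,17,6.8,0,0, -1,0,0,0,0, -1,0,0,0,0]'|egrep 'ee_pos|width|ft_'
python3 -c "
from h import *
s=go(.4608,.2792,.0535)"
```

```text
ee_pos: [0.461, 0.2786, 0.1967]
ft_force: [0.0, -0.0, -1.0]
width: 0.0403
t 40.17 at [0.461  0.2786 0.1967] w 0.0403 delta mm tool [  0.4   0.6 143.2] F [ 0. -0. -1.]
```

```bash
python3 -m inch '[-1,0.5,0,25,0, -1,0,0,40,0, -1,0,0,40,0, -1,0,0,20,0, -1,0,0,8,0, -1,0,0,3,0, -1,0,0,1,0, -1,0,0,1,0, -1,0,0,0,0, -1,0,0,0,0]'|egrep 'ee_pos|ft_force'
python3 -m inch '[-1,0,0,1,0,-1,0,0,0.7,0,-1,0,0,0,0]'|egrep 'ee_pos|ft_force'
python3 -m inch '[-1,0,0,0.6,0,-1,0,0,0.6,0,-1,0,0,0,0]'|egrep 'ee_pos|ft_force'
```

```text
ee_pos: [0.4604, 0.2793, 0.0595]
ft_force: [-0.1, 0.5, -0.7]
ee_pos: [0.4602, 0.2791, 0.0572]
ft_force: [-0.1, 0.6, -0.7]
ee_pos: [0.4602, 0.2792, 0.0561]
ft_force: [0.1, 0.4, -0.5]
```

```bash
python3 -m inch '[-1,0,0,0.8,0,-1,0,0,0.7,0,-1,0,0,0,0]'|egrep 'ee_pos|ft_force'
for i in 1 2; do python3 -m inch '[-1,0,0,0.6,0,-1,0,0,0.4,0,-1,0,0,0,0]'|egrep 'ee_pos|ft_force'; done
```

```text
ee_pos: [0.4602, 0.2791, 0.0546]
ft_force: [-0.5, -0.3, -1.9]
ee_pos: [0.4603, 0.2792, 0.0536]
ft_force: [0.1, -0.4, -1.2]
ee_pos: [0.4608, 0.2792, 0.0536]
ft_force: [-2.0, -1.7, 6.1]
```

Contact. Release, rise, move aside (+y) and check the whole scene.

```bash
python3 -m inch '[-1,0,0,-0.4,0, 0.2,0,0,0,0, 0.5,0,0,0,0, 1,0,0,0,0, 1,0,0,0,0, 1,0,0,0,0, 1,0,0,0,0, 1,0,0,-8,0, 1,0,0,-30,0, 1,0,0,-50,0, 1,0,0,-50,0, 1,0,0,-15,0, 1,40,40,0,0, 1,40,40,0,0, 1,40,40,0,0, 1,0,40,0,0, 1,0,40,0,0, 1,0,0,0,0, 1,0,0,0,0]'|egrep 'ee_pos|width|time'
python3 - <<'E'
from h import *
c=vision.camera('top');im=c['color'];cv2.imwrite('pics/t4.png',cv2.resize(im[90:220,140:480],None,fx=2.3,fy=2.3))
t=dict(red=(.6046,.0188),yellow=(.4372,-.3633),green=(.4532,-.0699),black=(.4608,.2792),wred=(.6218,-.2964),wyellow=(.4502,.1091))
R=np.array(c['rotation'])
for n,(x,y) in t.items():
    q=R.T@(np.array([x,y,.08])-c['xyz']);q=c['camera_matrix']@[q[0],-q[1],-q[2]];u=np.round(q[:2]/q[2]).astype(int)
    m=blob(im,n[1:] if n[0]=='w' else n,u,7);k,l,st,ce=cv2.connectedComponentsWithStats(m.astype(np.uint8))
    i=1+np.argmin([np.hypot(*(e-u)) for e in ce[1:]]);p=ray(c,ce[i],.08)[:2];print(n,st[i],p.round(4),'err mm',((p-[x,y])*1000).round(1))
s=vision.camera('side')['color'];cv2.imwrite('pics/s4.png',cv2.resize(s[100:320,240:460],None,fx=2.5,fy=2.5))
E
```

```text
time: 45.68
ee_pos: [0.3949, 0.5026, 0.2053]
width: 0.0853
red [308 125   9  10  69] [0.6057 0.0203] err mm [1.1 1.5]
yellow [452 184   9  10  73] [ 0.4363 -0.3664] err mm [-0.9 -3.1]
green [343 180   9   9  60] [ 0.4526 -0.0712] err mm [-0.6 -1.3]
black [212 180  10   9  72] [0.4584 0.2805] err mm [-2.4  1.3]
wred [423 119  10   9  68] [ 0.62   -0.2968] err mm [-1.8 -0.4]
wyellow [276 181   9  10  71] [0.4514 0.109 ] err mm [ 1.2 -0.1]
```

View pics/t4.png

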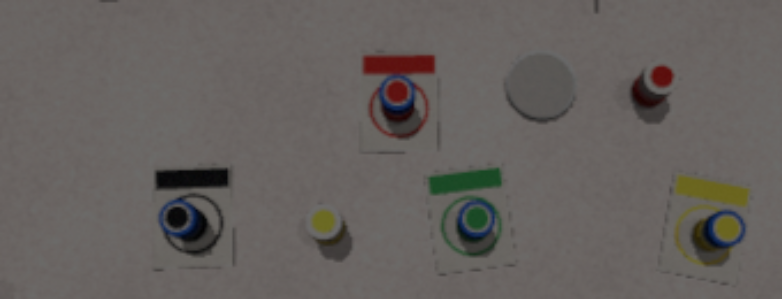

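View pics/s4.png

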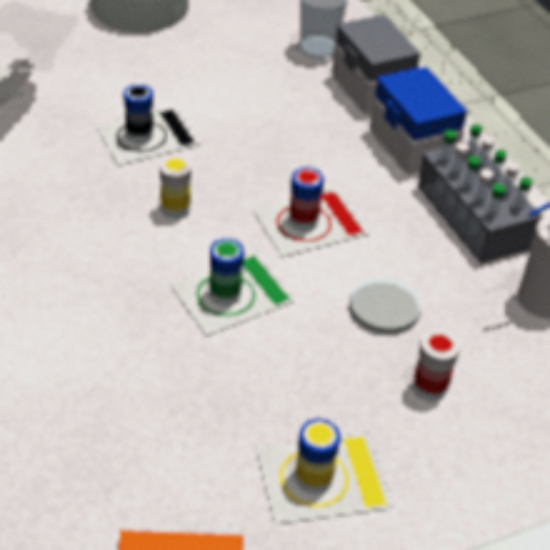

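Both views show all four blue-capped jars upright, each inside the ring of its own colour and within about 3 mm of centre. The white-capped jars haven't moved, and the gripper is clear of everything.

```bash
python3 -c "
from bench import bot
print(bot.job_done())"
```

```text
the job is handed in; nothing more can be done
None
```

I set all four blue-capped jars down gently, each upright in the ring of its own colour and within about 3 mm of centre. The white-capped jars weren't touched, and I handed the job in at about 46 s.

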